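Take the cover off an air filter housing: snap tab, then push

TASK

Open the air filter housing on the bench for a filter change, using only the fingertips: press its black snap tab down until the louvred cover springs forward, then push the cover on along its guides, right off the far end of the housing, so that it lies flat on the bench top. Only push the cover, never lift it, and leave the brass spacer, the cast hub and the brass nut standing where they are.

Things in the scene. Friction and masses are not known exactly. Their poses are not given: they have to be found in the camera images.
- housing: Low grey filter housing fixed to the bench, 180 x 116 mm, deck 36 mm high. Origin on the bench top on its centre line; x is the way the cover comes off (away from the robot, turned up to 20 degrees). It spans x -105 mm (near end; brass barb to -132) to +75 mm (far end, free bench beyond). Lipped guide rails 46 mm high hold the cover's flanges down at |y| 48 to 58 mm, x -34 to +16 mm.
- snap_tab (a joint): Tilt of the snap tab in rad: 0 at rest, grows as it is pressed down, 0.16 at its stop. It is a sprung tongue hinged at its near end (x = -98 mm of the housing). The cover comes free at about 0.095, 4 mm down at the thumb pad. It takes about 3 N to start, 5 to 10 N to release, and springs back when let go.
- tab_top (a point): Middle of the top of the tab's black ridged thumb pad, 24 mm (along x) x 36 mm (across), at x = -57 mm of the housing, in front of the cover's near face. At rest it stands 10 mm above the deck, 46 mm above the bench; its travel here is 6.5 mm down. Same axes as the housing.
- cover: Grey louvred cover, 110 (along x) x 106 mm, 0.11 kg. Axes as the housing's. Origin mid seating plane: seated at x = 20 mm of the housing, 36 mm high. Hood 92 mm wide, up to 30 mm above that plane; ribs 8 mm below it, so 8 mm high when flat on the bench. Let go by the tab, springs throw it 14 mm forward, where the tab cannot catch it; it slides with 1 to 3 N, then tips off the far end.
- cover_face (a point): Middle of the cover's flat upright near face (towards tab and robot), where to push: 55 mm behind the cover's origin, 17 mm above its seating plane (seated: 53 mm above the bench, the face's top edge 66 mm). The face is 92 mm wide. Seated, it is 10 mm clear of the thumb pad.
- brass_spacer: Loose bystander: brass spacer ring, 29 mm across, 21 mm high, to the left of the housing. Origin at the centre of its underside.
- cast_hub: Loose bystander: small cast hub, 62 mm across, 31 mm high, to the left of the housing. Origin at the centre of its underside.
- brass_nut: Loose bystander: brass hexagon nut, 32 mm, 14 mm high, to the right of the housing. Origin at the centre of its underside.

How it is judged (in metres and radians):
On the way, in this order (a step that is already met when the one before it is completed fails the run):
1. the snap tab is pressed in by the fingers while the cover is still locked on its seat (value of joint snap_tab above 0.06 rad and contact force between the fingers and snap_tab above 1 N and x of cover in the frame of housing below 0.026 m).
2. the cover has sprung free of the tab, and the tab is let go (x of cover in the frame of housing above 0.03 m and value of joint snap_tab below 0.03 rad), for 0.1 s.
At the end, for the whole second after the job is handed in: The cover lies flat (within 0.12 rad, its seating plane less than 16 mm above the bench) and still on the bench top, beyond the far end of the housing (its origin more than 120 mm ahead of the housing's origin), and the snap tab has sprung back (below 0.03 rad) (x of cover in the frame of housing above 0.12 m and height (world z) of cover below 0.016 m and angle between cover's own z axis and vertical below 0.12 rad and linear speed of cover below 0.01 m/s and value of joint snap_tab below 0.03 rad); the robot touches nothing.
It fails at once if the cover is lifted off its seat (more than 15 mm above seat height) (height (world z) of cover above 0.051 m).
It fails at once if the brass spacer is disturbed (moved more than 15 mm) (distance of brass_spacer from where it was at the start of the episode above 0.015 m).
It fails at once if the cast hub is disturbed (moved more than 15 mm) (distance of cast_hub from where it was at the start of the episode above 0.015 m).
It fails at once if the brass nut is disturbed (moved more than 15 mm) (distance of brass_nut from where it was at the start of the episode above 0.015 m).
It also fails if it takes over 40 s, if anything falls off the work surface, if the arm or the gripper's body presses on something with over 40 N, if the wrist force passes 120 N, or if a joint passes its speed limit or range.

ROBOT

A 6-joint arm with a two-finger parallel gripper is mounted at the origin on a cart in front of the work surface, level with it; the furniture and walls round the work are solid. World frame = base frame: x ahead of the robot, y to its left, z up, the work surface at z = 0. Lengths are in m, angles in degrees, forces in N, time in s.
With the tool pointing down it reaches from about 0.3 to 0.75 m from the base axis. Payload 8.5 kg.
Tool frame: the origin (TCP) lies at the very end of the fingers, on their centre line; the grasp point (between the pads) lies 19 mm behind it (env.grip_point_offset is the distance from the TCP to the grasp point, in m); z points along the fingers, y is the direction in which the jaws open and shut (so a half turn about z gives the same grasp; the last joint's range is limited). The gripper opens to 85 mm and grips with 20 to 120 N. Pads are 22 mm wide; open, the fingers measure 114 mm over their backs; the gripper's body (76 mm by 85 mm) begins 54 mm behind the grasp point. The pads swing forward as they close: fully open they stand 13 mm farther back than shut.
Start: joints at [51.893, 21.807, 74.336, -0, 83.858, -12.336], TCP at [0.239, 0.495, 0.231] pointing down, gripper open.
Joint ranges: [-178.18, 178.18], [-50.72, 133.34], [12.68, 142.11], [-81.47, 261.47], [9.98, 163.14], [-165.26, 165.26]. Speed limits (degrees/s): [136.94, 136.94, 180, 180, 180, 180].

INTERFACE

Orientations are given as a 3x3 rotation matrix whose columns are the frame's x, y, z axes.
In Python, from rig import env gives the robot as it stands.
- The arm moves only by the tool move_arm, never from a script. Its argument "moves" is a list of rows, each a list of 4 numbers: the shift along the tool's x, y, z in mm, then the turn about the tool's z in rad. In form: [[tx, ty, tz, spin], ...]. A call has 1 to 20 rows; each row is the pose to reach, as a shift and turn from the pose commanded when the call began, along the tool's axes at that moment; what a row does not reach only later rows make up. A row lasts 1/10 s, in which the tool goes at most 50 mm and 8.59 degrees, less where a joint would pass 70% of its speed; a pose out of reach is approached as far as the arm can. A call with a gripper value outside its range is refused whole. "grip" is the closure, from 0 (fully open) to 1 (shut), set as the call begins (left out, the last holds). The fingers move at their own pace and stop on an object; "grip_force" is the grip in N (left out, the last holds). Time passes only in rows, so rows that repeat a pose let the fingers close. It gives the time, the measured TCP pose, the force and the opening at its end, in the units of the state.
- env.observe(): the state, without advancing time (a new reading comes with each control period).
- env.get_image(name): name is "scene" or "side" or "wrist"; returns the picture (420x560x3 uint8, red, green, blue); there is no depth.
- env.get_calibration(name): a dict with "fovy" (degrees; the focal length in pixels is half the picture's height over the tangent of half this angle, whatever the lens; pixels are square), "cx", "cy" (the principal point, pixels), "extrinsics" (4x4, takes a point from world to camera coordinates); the wrist camera has in their place "tool_from_camera" (4x4, takes a point from camera to tool coordinates, whose origin is the TCP and whose axes are the flange's). Camera axes: x right, y up, looking along -z (the intrinsics and any distortion apply to the point x, -y, -z); pixel columns grow to the right and rows downward; lengths in m; the calibration is good to about 2 mm. A picture is of the moment at which its call begins: read the wrist's pose just before it. get_calibration takes no time and is no camera call.
- env.close_job(): hands the job in, once; it reports no verdict.
Trained networks look in the newest picture that a camera, given by its name, has taken for a name from the list of things; names that differ only in an ending like _2 or _b are one class to them, and where a whole thing is asked for, a point or a joint stands for the part that bears it (a point fixed in the world has none). Each returns a list of dicts, best first, with "conf" (0 to 1); they miss things now and then, are a little off and sometimes report something else, mostly with a low value. They report only what shows in the picture. A call takes as long as a camera call.
- env.silhouettes(camera, name): "region" (420x560 bool, what is visible of it) and "point" ([row, column] in pixels, amid what is visible of it).
- env.tip_of(camera, name): "point" ([row, column] in pixels: a listed point, or the origin of a listed thing).
The state is a dict: "time_s": time; "q": joint angles; "qvel": joint speeds; "joint_efforts": joint torques, N m; "position": TCP position; "tool_rot": TCP orientation; "ft_force": force on the tool from outside, world axes, zero at the start; "wrist_torque": the same for the moment, N m; "grip_width": finger opening in m.
Only numpy, scipy, OpenCV 4.12 (cv2) and the standard library are available. Lean on these libraries where they do the work, as an engineer would, in place of code of your own. Each camera call takes 0.05 s, during which the arm holds its last target.

## Working session

There is one attempt and no reset: what is moved stays moved. The work goes in short steps, Python scripts to look and compute and a tool call to move; the robot and the scene stay as the last step left them, time stands still between calls to the robot, and variables do not carry over. Pictures are saved under pics/ and viewed, and the job is handed in when it is done.

Besides the shell and the picture viewer there is one more tool, called as a command line: name --pt "numbers of a row" for each row, then --argument value for the rest. move_arm: Moves the arm, as the interface text tells. Its arguments: {"type":"object","properties":{"moves":{"type":"array"},"grip":{"type":"number"},"grip_force":{"type":"number"}},"required":["moves"]}

```bash
ls; mkdir -p pics; python3 - <<'E'
from rig import env
import cv2
s=env.observe()
print({k:(v if not hasattr(v,'tolist') else v.tolist()) for k,v in s.items()})
for n in ["scene","side"]:
    im=env.get_image(n); cv2.imwrite(f"pics/{n}0.png",im[:,:,::-1])
    for t in ["housing","tab_top","cover_face","cover","brass_spacer","cast_hub","brass_nut"]:
        print(n,t,[(d['conf'],list(map(float,d['point']))) for d in env.tip_of(n,t)][:3])
    c=env.get_calibration(n);print(c)
E
```

```text
pics
{'time_s': 0.0, 'q': [51.89409629759932, 21.8410823578757, 74.38281643192543, -0.001787393259075095, 83.85902735836203, -12.334634906786741], 'qvel': [0.07330046164053519, -0.049838298863357985, -0.021816393455145713, 0.04513966410533498, -0.08233686560369892, 0.041675135803774625], 'joint_efforts': [0.0022097375040175393, -44.845157861709595, -23.127518892288208, -6.0709112403856125e-05, 0.004684165905928239, -7.497760918795393e-06], 'position': [0.23894821133263652, 0.49506585847921464, 0.23072232240858107], 'tool_rot': [[-0.9005382461736757, 0.4347759335804658, -0.0008687679061694417], [0.43477671211987273, 0.9005375448135614, -0.0011580066476194568], [0.00027888469592353133, -0.0014205493293442857, -0.9999989521309156]], 'ft_force': [0.19074985403782335, 0.9309642571544648, 0.41470999213478565], 'wrist_torque': [-0.03319878474081737, -0.017247011768198997, 0.054798621520551316], 'grip_width': 0.08528490243091104}
scene housing [(0.85, [250.1, 284.0])]
scene tab_top [(0.65, [251.4, 260.5])]
scene cover_face [(0.6, [241.9, 274.5])]
scene cover [(0.95, [232.0, 292.1])]
scene br
[... 395 characters left out ...]
653251, -0.71081179],
       [ 0.        ,  0.        ,  0.        ,  1.        ]])}
side housing [(0.59, [236.4, 282.7])]
side tab_top [(0.75, [217.3, 316.6])]
side cover_face [(0.64, [212.9, 304.8])]
side cover [(0.77, [222.1, 275.8])]
side brass_spacer [(0.54, [273.0, 319.1]), (0.46, [209.7, 302.6])]
side cast_hub []
side brass_nut [(0.5, [209.2, 312.9])]
{'fovy': 46.123968051440954, 'cx': 278.65804785893494, 'cy': 210.9196571924326, 'extrinsics': array([[-0.99951408,  0.02686042,  0.01581553,  0.49670976],
       [-0.00292111, -0.58586693,  0.81040201, -0.11909603],
       [ 0.03103353,  0.80996201,  0.5856607 , -0.83410285],
       [ 0.        ,  0.        ,  0.        ,  1.        ]])}
```

View pics/scene0.png

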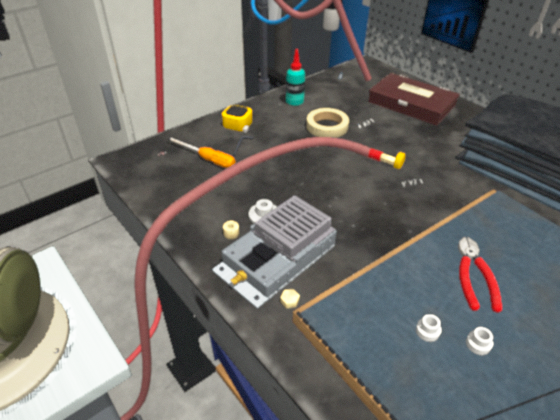

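View pics/side0.png

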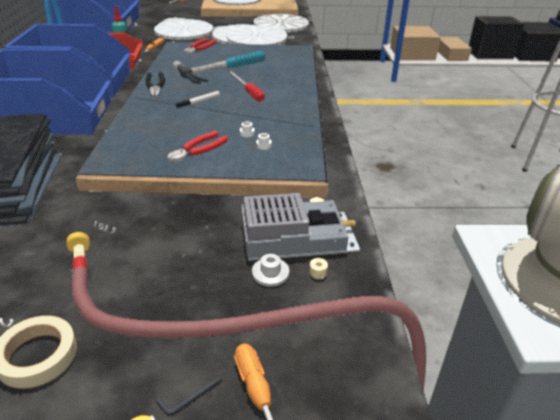

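```bash
cat > h.py <<'E'
import numpy as np
from rig import env
def ray(n,p):
    c=env.get_calibration(n);f=210/np.tan(np.radians(c['fovy']/2))
    d=np.array([(p[1]-c['cx'])/f,-(p[0]-c['cy'])/f,-1]);E=np.array(c['extrinsics'])
    R=E[:3,:3];return -R.T@E[:3,3],R.T@d
def atz(n,p,z):
    o,d=ray(n,p);return o+d*(z-o[2])/d[2]
def proj(n,X):
    c=env.get_calibration(n);f=210/np.tan(np.radians(c['fovy']/2));E=np.array(c['extrinsics'])
    X=np.atleast_2d(X)@E[:3,:3].T+E[:3,3]
    return np.c_[c['cy']-f*X[:,1]/-X[:,2],c['cx']+f*X[:,0]/-X[:,2]]
E
python3 - <<'E'
from h import *
P={'scene':dict(housing=([250.1,284],0),tab=([251.4,260.5],.046),face=([241.9,274.5],.053),cover=([232,292.1],.036),spacer=([231,230.8],0),hub=([213.7,263.6],0),nut=([298.7,286.5],0)),
'side':dict(housing=([236.4,282.7],0),tab=([217.3,316.6],.046),face=([212.9,304.8],.053),cover=([222.1,275.8],.036),spacer=([273,319.1],0))}
for n in P:
  for k,(p,z) in P[n].items(): print(n,k,atz(n,p,z).round(4))
E
```

```text
scene housing [ 0.4796 -0.1229  0.    ]
scene tab [ 0.418  -0.1324  0.046 ]
scene face [ 0.4468 -0.1351  0.053 ]
scene cover [ 0.4981 -0.1228  0.036 ]
scene spacer [ 0.4312 -0.0191  0.    ]
scene hub [ 0.5116 -0.0196  0.    ]
scene nut [ 0.4114 -0.2116 -0.    ]
side housing [ 0.4861 -0.1246  0.    ]
side tab [ 0.4257 -0.1221  0.046 ]
side face [ 0.4471 -0.1261  0.053 ]
side cover [ 0.4995 -0.1213  0.036 ]
side spacer [ 0.4273 -0.0248  0.    ]
```

The scene view shows the housing at about (250,284) px, with the spacer (231,231) and hub (213,264) on its left and the nut (298,287) on its right. Next I move over it for a close wrist view.

move_arm --pt "-33 -34 0 -0.04" --pt "-66 -67 0 -0.08" --pt "-99 -101 0 -0.12" --pt "-132 -135 0 -0.16" --pt "-165 -168 0 -0.2" --pt "-198 -202 0 -0.24" --pt "-231 -236 0 -0.28" --pt "-264 -269 0 -0.32" --pt "-297 -303 0 -0.36" --pt "-330 -337 0 -0.4" --pt "-363 -370 0 -0.44" --pt "-396 -404 0 -0.48" --pt "-429 -438 0 -0.5" --pt "-462 -471 0 -0.5" --pt "-462 -471 0 -0.5" --pt "-462 -471 0 -0.5" --grip 1

```text
time_s: 2.4
position: [0.4503, -0.1302, 0.231]
tool_rot: [[-0.999, -0.049, -0.001], [-0.049, 0.999, 0.001], [0.001, 0.001, -1.0]]
ft_force: [-0.2, -0.4, 0.1]
grip_width: 0.0002
```

```bash
python3 - <<'E'
from h import *
import cv2
s=env.observe();print(s['time_s'],s['position'],np.round(s['q'],1),np.round(s['tool_rot'],3))
c=env.get_calibration('wrist');print(c)
im=env.get_image('wrist');cv2.imwrite('pics/w0.png',im[:,:,::-1])
T=np.array(c['tool_from_camera']);f=210/np.tan(np.radians(c['fovy']/2))
R=np.array(s['tool_rot']);p=np.array(s['position'])
for t,z in [("housing",0),("tab_top",.046),("cover_face",.053),("cover",.036),("brass_spacer",0),("cast_hub",0),("brass_nut",0)]:
    for d in env.tip_of('wrist',t)[:2]:
        q=d['point'];v=np.array([(q[1]-c['cx'])/f,-(q[0]-c['cy'])/f,-1])
        o=R@T[:3,3]+p;v=R@T[:3,:3]@v
        print(t,d['conf'],np.round(q,1),(o+v*(z-o[2])/v[2]).round(4))
E
```

```text
2.4 [ 0.45026817 -0.13023717  0.23100042] [ -30.7   13.7   86.5    0.    79.9 -123.4] [[-0.999 -0.049 -0.001]
 [-0.049  0.999  0.001]
 [ 0.001  0.001 -1.   ]]
{'fovy': 66.09232586786143, 'cx': 273.27322808245543, 'cy': 205.24195913722065, 'tool_from_camera': array([[-2.95927572e-04,  9.46387466e-01,  3.23033553e-01,
         8.21453898e-02],
       [ 9.99999735e-01,  6.51415609e-05,  7.25244589e-04,
        -3.95947786e-04],
       [ 6.65319479e-04,  3.23033682e-01, -9.46387234e-01,
        -1.42602947e-01],
       [ 0.00000000e+00,  0.00000000e+00,  0.00000000e+00,
         1.00000000e+00]])}
tab_top 0.66 [154.9 273. ] [ 0.4257 -0.1322  0.046 ]
cover_face 0.95 [182.  277.1] [ 0.4521 -0.1267  0.053 ]
cover_face 0.74 [222.  274.3] [ 0.4963 -0.1274  0.053 ]
cover 0.74 [225.7 275.8] [ 0.5075 -0.1251  0.036 ]
brass_spacer 0.55 [155.8 364.4] [ 0.4297 -0.0257  0.    ]
cast_hub 0.82 [225.9 354.3] [ 0.5178 -0.0261  0.    ]
brass_nut 0.72 [134.  197.6] [ 0.4141 -0.2187  0.    ]
```

View pics/w0.png

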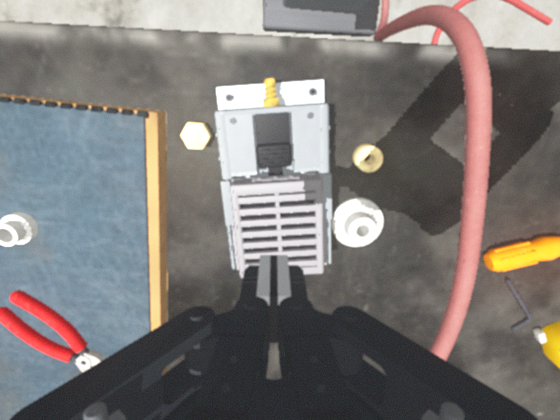

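```bash
python3 - <<'E'
import cv2
im=cv2.imread('pics/w0.png')[70:280,195:395]
cv2.imwrite('pics/w0z.png',cv2.resize(im,None,fx=2.85,fy=2.85,interpolation=cv2.INTER_CUBIC))
E
```

```text
(no output)
```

View pics/w0z.png

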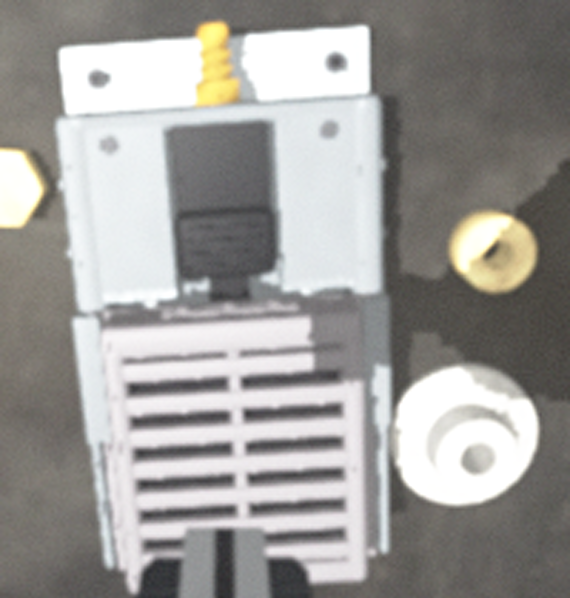

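```bash
cat >> h.py <<'E'
def watz(s,q,z):
    c=env.get_calibration('wrist');T=np.array(c['tool_from_camera']);f=210/np.tan(np.radians(c['fovy']/2))
    R=np.array(s['tool_rot']);p=np.array(s['position'])
    v=np.array([(q[1]-c['cx'])/f,-(q[0]-c['cy'])/f,-1]);o=R@T[:3,3]+p;v=R@T[:3,:3]@v
    return o+v*(z-o[2])/v[2]
E
python3 - <<'E'
from h import *
s=env.observe()
P=dict(deckL=(57,118,.036),deckR=(382,97,.036),padnl=(178,212,.046),padnr=(275,207,.046),padfr=(275,278,.046),padfl=(180,278,.046),faceL=(103,322,.066),faceR=(357,308,.066),hoodfL=(133,592,.066),hoodfR=(367,580,.066),plL=(58,50,.002),plR=(369,27,.002))
W={k:watz(s,(v/2.85+70,u/2.85+195),z) for k,(u,v,z) in P.items()}
for k in W:print(k,W[k].round(4))
for a,b in [('deckL','deckR'),('padnl','padnr'),('faceL','faceR'),('hoodfL','hoodfR'),('plL','plR')]:
    d=W[b]-W[a];print(a,'yaw',np.degrees(np.arctan2(-d[0],d[1])).round(2),'len',np.hypot(*d[:2]).round(4),'mid',((W[a]+W[b])/2).round(4))
E
```

```text
deckL [ 0.3869 -0.1918  0.036 ]
deckR [ 0.374  -0.0779  0.036 ]
padnl [ 0.4162 -0.1475  0.046 ]
padnr [ 0.4127 -0.1133  0.046 ]
padfr [ 0.4382 -0.1116  0.046 ]
padfl [ 0.4399 -0.146   0.046 ]
faceL [ 0.4524 -0.1713  0.066 ]
faceR [ 0.4429 -0.084   0.066 ]
hoodfL [ 0.5587 -0.1588  0.066 ]
hoodfR [ 0.5489 -0.0698  0.066 ]
plL [ 0.3639 -0.1971  0.002 ]
plR [ 0.3497 -0.0799  0.002 ]
deckL yaw 6.46 len 0.1146 mid [ 0.3805 -0.1348  0.036 ]
padnl yaw 5.85 len 0.0344 mid [ 0.4145 -0.1304  0.046 ]
faceL yaw 6.18 len 0.0877 mid [ 0.4476 -0.1276  0.066 ]
hoodfL yaw 6.3 len 0.0896 mid [ 0.5538 -0.1143  0.066 ]
plL yaw 6.87 len 0.1181 mid [ 0.3568 -0.1385  0.002 ]
```

move_arm --pt "12 1 25 -0.03" --pt "24 2 60 -0.064" --pt "24 2 100 -0.064" --pt "24 2 140 -0.064" --pt "24 2 165 -0.064" --pt "24 2 175 -0.064" --pt "24 2 175 -0.064" --pt "24 2 175 -0.064" --grip 1

```text
time_s: 3.6
position: [0.4269, -0.1292, 0.0573]
tool_rot: [[-0.993, -0.114, 0.001], [-0.114, 0.993, -0.001], [-0.001, -0.001, -1.0]]
ft_force: [-0.7, 0.2, 0.3]
grip_width: -0.0001
```

```bash
python3 - <<'E'
from h import *
import cv2
s=env.observe();print(s['time_s'],s['position'],np.round(s['tool_rot'],3).tolist(),s['ft_force'])
im=env.get_image('wrist');cv2.imwrite('pics/w1.png',im[:,:,::-1])
im=env.get_image('side')[140:300,180:400];cv2.imwrite('pics/s1.png',cv2.resize(im,None,fx=3.5,fy=3.5,interpolation=cv2.INTER_CUBIC)[:,:,::-1])
E
```

```text
3.6 [ 0.42694214 -0.129224    0.05731876] [[-0.993, -0.114, 0.001], [-0.114, 0.993, -0.001], [-0.001, -0.001, -1.0]] [-0.67586802  0.17819866  0.34154547]
```

View pics/w1.png

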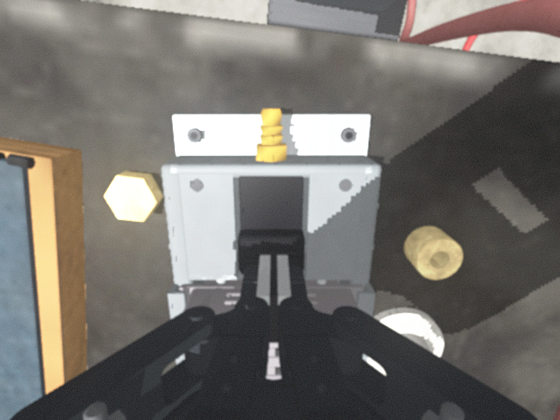

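View pics/s1.png

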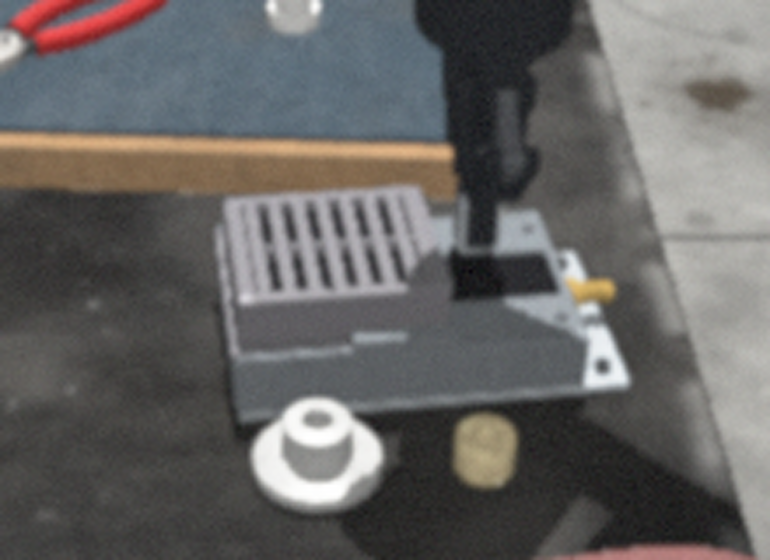

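The wrist view shows the fingers centred over the black pad at about (255,272) px, square with the housing, and the cover still seated. Now I press.

move_arm --pt "0 0 4 0" --pt "0 0 8 0" --pt "0 0 10 0" --pt "0 0 11 0" --pt "0 0 12 0" --pt "0 0 13 0" --pt "0 0 14 0" --pt "0 0 15 0" --pt "0 0 16 0" --pt "0 0 16.5 0" --pt "0 0 16.5 0" --grip 1

```text
time_s: 4.8
position: [0.4277, -0.129, 0.0406]
tool_rot: [[-0.994, -0.113, 0.004], [-0.113, 0.994, -0.001], [-0.003, -0.001, -1.0]]
ft_force: [4.6, 4.2, 8.1]
grip_width: 0.0001
```

```bash
python3 - <<'E'
from h import *
import cv2
s=env.observe();print(s['time_s'],s['position'],s['ft_force'])
im=env.get_image('side')[140:300,180:400];cv2.imwrite('pics/s2.png',cv2.resize(im,None,fx=3.5,fy=3.5,interpolation=cv2.INTER_CUBIC)[:,:,::-1])
E
```

```text
4.8 [ 0.42767749 -0.12898334  0.04055567] [4.61557007 4.1835197  8.09281299]
```

View pics/s2.png

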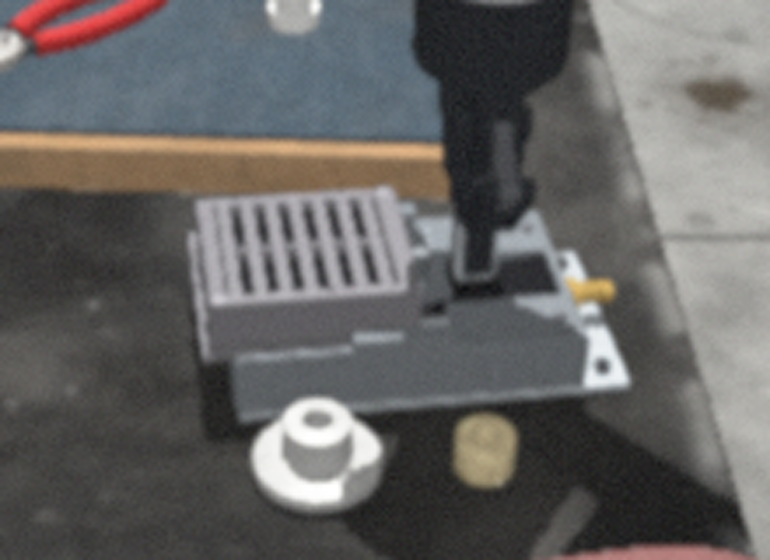

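The cover has sprung forward: its near face moved from about column 435 to 408 in the zoomed view. Next I let the tab up.

move_arm --pt "0 0 -5 0" --pt "0 0 -13 0" --pt "0 0 -13 0" --pt "0 0 -13 0" --pt "0 0 -13 0"

```text
time_s: 5.35
position: [0.4262, -0.1289, 0.0526]
tool_rot: [[-0.993, -0.114, -0.0], [-0.114, 0.993, 0.0], [0.0, 0.0, -1.0]]
ft_force: [0.2, 0.5, -0.2]
grip_width: -0.0003
```

```bash
python3 - <<'E'
from h import *
import cv2
s=env.observe();print(s['time_s'],s['position'],s['ft_force'])
im=env.get_image('side')[140:300,180:400];cv2.imwrite('pics/s3.png',cv2.resize(im,None,fx=3.5,fy=3.5,interpolation=cv2.INTER_CUBIC)[:,:,::-1])
E
```

```text
5.35 [ 0.42615348 -0.12892348  0.05262246] [ 0.24869979  0.5132732  -0.19878343]
```

View pics/s3.png

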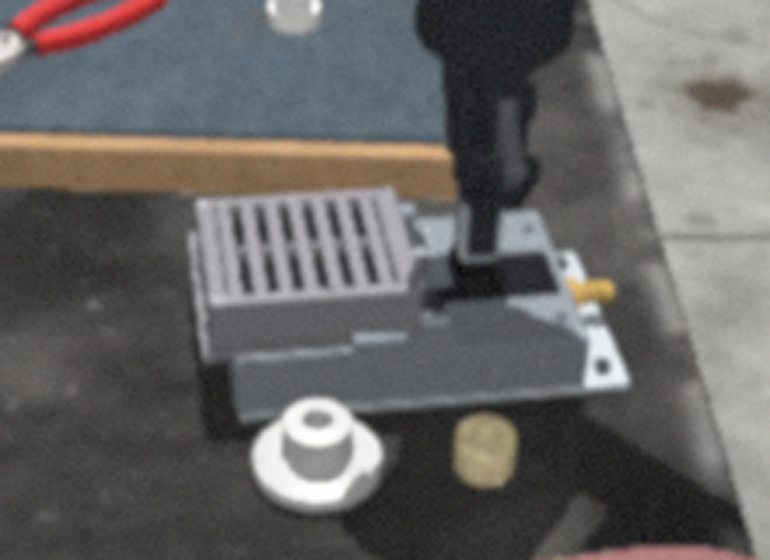

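move_arm --pt "-8 0 0 0" --pt "-16 0 0 0" --pt "-22 0 0 0" --pt "-27 0 0 0" --pt "-32 0 2 0" --pt "-38 0 5 0" --pt "-44 0 8 0" --pt "-50 0 9 0" --pt "-56 0 9 0" --pt "-62 0 9 0" --pt "-68 0 9 0" --pt "-74 0 9 0" --pt "-80 0 9 0" --pt "-86 0 9 0" --pt "-90 0 9 0" --pt "-90 0 9 0"

```text
time_s: 7.0
position: [0.5163, -0.1187, 0.0438]
tool_rot: [[-0.993, -0.114, 0.001], [-0.114, 0.993, -0.0], [-0.001, -0.0, -1.0]]
ft_force: [-0.9, 0.9, -1.1]
grip_width: 0.0004
```

```bash
python3 - <<'E'
from h import *
import cv2
s=env.observe();print(s['time_s'],s['position'],s['ft_force'])
im=env.get_image('side')[140:300,180:400];cv2.imwrite('pics/s4.png',cv2.resize(im,None,fx=3.5,fy=3.5,interpolation=cv2.INTER_CUBIC)[:,:,::-1])
E
```

```text
7.0 [ 0.51631896 -0.11867703  0.04380276] [-0.88844911  0.8806887  -1.13053398]
```

View pics/s4.png

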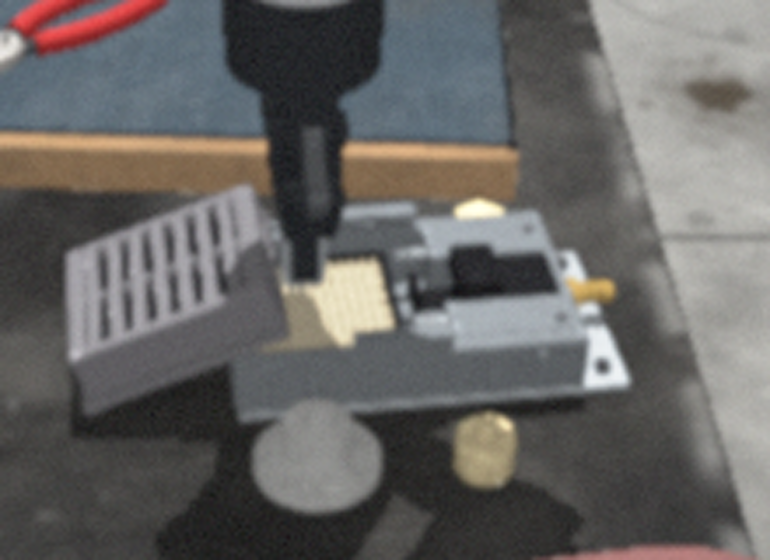

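The cover has tipped over the far end, with its nose on the bench and its near end on the deck. I keep pushing.

move_arm --pt "-6 0 0 0" --pt "-12 0 0 0" --pt "-18 0 0 0" --pt "-24 0 0 0" --pt "-30 0 0 0" --pt "-35 0 0 0" --pt "-40 0 0 0" --pt "-45 0 0 0" --pt "-49 0 0 0" --pt "-49 0 0 0" --pt "-49 0 0 0"

```text
time_s: 8.15
position: [0.5643, -0.1131, 0.0438]
tool_rot: [[-0.993, -0.114, -0.0], [-0.114, 0.993, 0.0], [0.0, 0.0, -1.0]]
ft_force: [-0.2, -0.6, -0.7]
grip_width: -0.0003
```

```bash
python3 - <<'E'
from h import *
import cv2
s=env.observe();print(s['time_s'],s['position'],s['ft_force'])
im=env.get_image('side')[140:300,140:360];cv2.imwrite('pics/s5.png',cv2.resize(im,None,fx=3.5,fy=3.5,interpolation=cv2.INTER_CUBIC)[:,:,::-1])
E
```

```text
8.15 [ 0.56434479 -0.11307797  0.04378545] [-0.21185194 -0.57492508 -0.65037407]
```

View pics/s5.png

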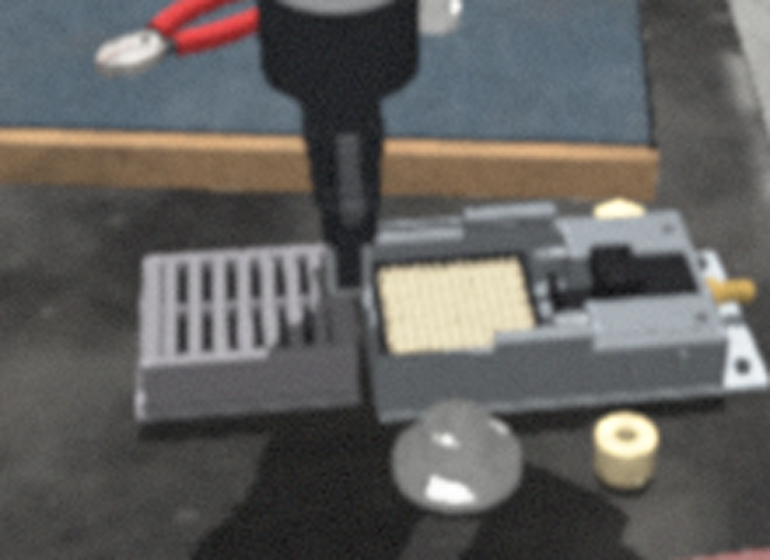

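The cover is off and lies flat. I retreat straight up and check.

move_arm --pt "0 0 -15 0" --pt "0 0 -40 0" --pt "0 0 -80 0" --pt "0 0 -120 0" --pt "30 0 -160 0" --pt "70 0 -170 0" --pt "100 0 -170 0" --pt "100 0 -170 0" --pt "100 0 -170 0"

```text
time_s: 9.1
position: [0.465, -0.1246, 0.2142]
tool_rot: [[-0.994, -0.113, 0.001], [-0.113, 0.994, -0.0], [-0.001, -0.0, -1.0]]
ft_force: [0.5, -0.1, 0.5]
grip_width: 0.0001
```

```bash
python3 - <<'E'
from h import *
import cv2
s=env.observe();print(s['time_s'],s['position'],s['ft_force'])
im=env.get_image('side')
d=env.tip_of('side','cover')
x=np.array([.9936,.1132])
for n,t,z in [('side','cover',.008),('side','brass_spacer',0),('side','cast_hub',0),('scene','cover',.008),('scene','cast_hub',0),('scene','brass_spacer',0),('scene','brass_nut',0),('scene','tab_top',.046),('side','tab_top',.046)]:
    env.get_image(n) if t=='cover' and n=='scene' else 0
    for d in env.tip_of(n,t)[:1]:
        w=atz(n,d['point'],z);print(n,t,d['conf'],w.round(4),'hx',((w[:2]-[.4835,-.1229])@x).round(4))
cv2.imwrite('pics/s6.png',cv2.resize(im[140:300,140:360],None,fx=3.5,fy=3.5,interpolation=cv2.INTER_CUBIC)[:,:,::-1])
cv2.imwrite('pics/c6.png',cv2.resize(env.get_image('scene')[150:330,200:400],None,fx=3.3,fy=3.3,interpolation=cv2.INTER_CUBIC)[:,:,::-1])
E
```

```text
9.1 [ 0.46495521 -0.12463994  0.21419596] [ 0.46671319 -0.06768874  0.52686124]
side cover 0.68 [ 0.6195 -0.1098  0.008 ] hx 0.1366
side brass_spacer 0.65 [ 0.4283 -0.0228  0.    ] hx -0.0435
side cast_hub 0.65 [ 0.5052 -0.0248  0.    ] hx 0.0327
scene cover 0.83 [ 0.6159 -0.1056  0.008 ] hx 0.1335
scene cast_hub 0.8 [ 0.5134 -0.0176  0.    ] hx 0.0416
scene brass_spacer 0.58 [ 0.4306 -0.0189  0.    ] hx -0.0408
scene brass_nut 0.85 [ 0.4094 -0.2087  0.    ] hx -0.0833
scene tab_top 0.88 [ 0.4149 -0.1321  0.046 ] hx -0.0692
side tab_top 0.86 [ 0.4198 -0.1226  0.046 ] hx -0.0632
```

View pics/s6.png

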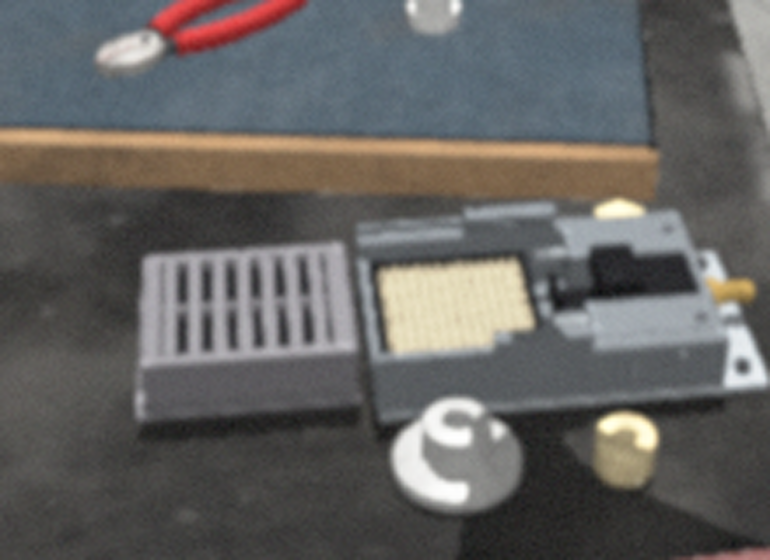

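View pics/c6.png

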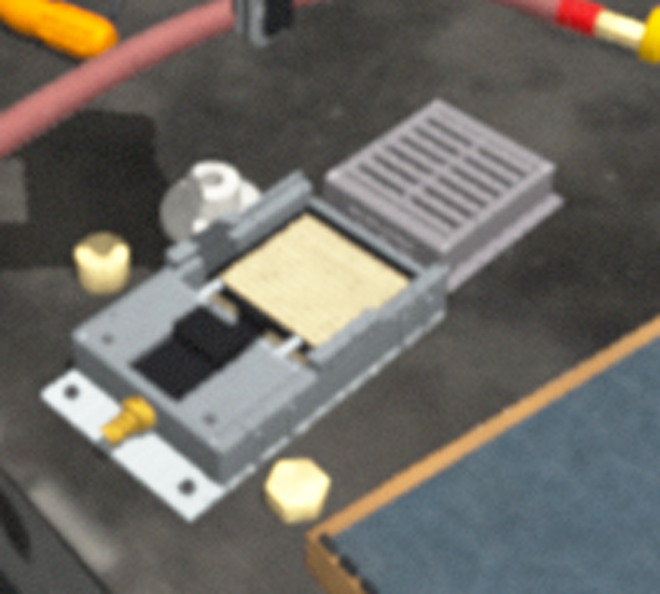

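Both views show the cover flat beyond the far end, the tab up and the bystanders in place, so I hand the job in.

```bash
python3 -c "
from rig import env
print(env.close_job())"
```

```text
the job is handed in; nothing more can be done
None
```

I pressed the snap tab with the shut fingertips until the cover sprang free, let the tab up, and pushed the cover off the far end of the housing. The job was handed in at about 9.6 s, with the arm clear above the housing; no verdict was reported.

- **Cover:** in both camera views it lies flat on the bench. Its origin is about 134–137 mm ahead of the housing's, where more than 120 mm is needed. I judged its tilt and stillness from the pictures and did not measure them.
- **Snap tab:** it looks sprung back in both views. The network placed the thumb pad 6–12 mm nearer the robot than expected. It had a similar offset in its first scene picture, so I put that down to network error.
- **Bystanders:** the spacer, hub and nut read within about 4 mm of their first positions in the scene view. The side view put the hub about 11 mm from the scene view's figure, and had no earlier reading to compare with. In the pictures the hub had not visibly moved.
- **Force:** the wrist force read about 8 N downward at the end of the press, and close to zero after the retreat.

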